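# Set the back focus of a camera lens on the bench jig

### The job

Lock the camera carriage where it stands by turning the orange clamp knob clockwise until it is tight. Then screw the camera's lens clockwise all the way home in its mount, back it off a quarter turn, and finish while still gripping the lens there, so that it cannot turn while I set its lock screw. Leave the other things on the bench alone.

Things in the scene. Friction and masses are not known exactly. Their poses are not given: they have to be found in the camera images.
- jig: camera jig screwed to the bench: dark base plate 110 x 370 mm, aluminium rail along its own y axis; its place varies, its heading by up to 0.7 rad. Origin: centre of its underside, z up. The sliding carriage bears a cube camera (46 x 46 mm, looking straight up, lens on top) towards -y and the orange clamp knob towards +y. The clamp screw presses on a loose steel strip captive in the rail
- carriage: aluminium carriage plate 74 x 170 x 10 mm, up to 50 mm either way of the rail's middle. Origin: middle of its underside, 34.5 mm above the bench; axes as the jig's. Lens axis at y = -55 mm, knob axis at y = +55 mm; camera's top face at z = 68 mm, lens mount (35 mm across) up to 74 mm. While the knob is slack a push of 2 N slides it along the rail; with the knob tight it withstands about 15 N
- knob_grip (a point): on the knob's vertical axis, in its orange grip bar: flat-sided, 56 mm long (along this point's x axis), 14 mm thick (its y axis), 40 mm high; the point is 14 mm below the bar's top and 90 mm above the bench. Below the bar is a black skirt 38 mm across, 6 mm high, its top 26 mm below the point. Sinks 1.2 mm per rad of tightening. The camera's side is 87 mm from the knob axis
- clamp_knob (a joint): turn of the clamp knob in rad, growing clockwise seen from above: it starts slack at 0.2 to 0.6, the screw begins to press at about 0.9, and it is tight against its end stop at 1.6; it stays where it is left (friction about 0.12 N m)
- camera_lens: the camera's lens, a black knurled cylinder 50 mm high, 42 mm across at its knurled ring (18 to 40 mm above its seat), 39 mm across above that. Origin: on its vertical axis at its seat on the mount, about 109 mm above the bench; this frame rises 0.13 mm per rad of unscrewing but does not show the turn
- lens_grip (a point): on the lens axis at the middle of the knurled ring, 29 mm above the seat, 21 mm below the lens top, about 138 mm above the bench; it turns with the lens, and a white line runs up the barrel on the side of its -x axis
- lens_barrel (a joint): turn of the lens in rad: 0 = bottomed on the mount (a hard stop), growing as it is unscrewed (anticlockwise from above). It starts on the thread, 2.4 to 4.2 rad from home, and stays where it is left (friction about 0.05 N m). One turn lowers the lens only 0.8 mm. When it is home the white line stands over the red mark on the camera's top
- spare_lens: bystander: a spare lens standing on the bench, 43 mm across, 44 mm high, green ring. Origin: centre of its underside
- screwdriver: bystander: screwdriver 160 mm long with yellow handle, lying near the jig. Origin: middle of its length, on the bench
- cleaner: bystander: small white bottle of lens cleaner, 44 mm across, 105 mm high, standing. Origin: centre of its underside
- lens_cap: bystander: black lens cap lying on the bench, 45 mm across, 9 mm high. Origin: centre of its underside

How it is judged:
By the outcome, as a careful person would: the job done as asked, in the order asked, and still so for the second after the job is handed in, while the arm keeps its last pose, push and grip.
It also fails if it takes over 67 s, if anything falls off the work surface, if the arm or the gripper's body presses on something with over 40 N, if the wrist force passes 120 N, or if a joint passes its speed limit or range.

### The arm

A 7-joint arm with a two-finger parallel gripper is mounted at the origin on the work surface. World frame = base frame: x ahead of the robot, y to its left, z up, the work surface at z = 0. Lengths are in m, angles in degrees, forces in N, time in s.
With the tool pointing down it reaches from about 0.35 to 0.775 m from the base axis. Payload 3.1 kg.
Tool frame: the origin (TCP) lies midway between the tips of the shut fingers; the grasp point (between the pads) lies 19 mm behind it; z points along the fingers, y is the line along which they close (so a half turn about z gives the same grasp; the last joint's range is limited). The gripper opens to 85 mm and grips with 20 to 120 N. Pads are 22 mm wide; open, the fingers measure 114 mm over their backs; the gripper's body (76 mm by 85 mm) begins 54 mm behind the grasp point. The pads swing forward as they close: fully open they stand 13 mm farther back than shut.
Start: joints at [63.673, 17.813, 0.802, 86.603, -0.252, 75.585, -1.558], TCP at [0.223, -0.503, 0.231] pointing down, gripper open.
Joint ranges: [-154.91, 154.91], [-16.99, 109.72], [-72.82, 74.43], [7.12, 147.25], [-82.49, 262.49], [11.32, 116.49], [-174.64, 174.64]. Speed limits (degrees/s): [159.86, 159.86, 180, 180, 180, 180, 180].

### API

Orientations are given as a 3x3 rotation matrix whose columns are the frame's x, y, z axes.
In Python, from cell import read_state, camera, hand_in gives the robot as it stands. The module is installed in compiled form; this text tells all that it offers.
- The arm moves only by the tool drive_tool, never from a script. Its arguments are lists of equal length, an entry for each row: "hand": the gripper's target within -1 to 1 (fully open at 1, half-way at 0, shut at -1); "delta_pos": the shift along the tool's x, y, z in m, a list of three; "twist": the turn, a rotation vector about the tool's x, y, z in degrees, a list of three. A call has 1 to 8 rows; each row shifts and turns the commanded pose from where the row before left it, along the tool's axes as they then stand; what a row does not reach is not made up. A row lasts 1/12 s, in which the tool goes at most 41.7 mm and 7.16 degrees, less where a joint would pass 70% of its speed; a pose out of reach is approached as far as the arm can. A call with a gripper value outside its range is refused whole. The fingers move at their own pace and stop on an object; "grip_force" is the grip in N (left out, the last holds). Time passes only in rows, so rows that do not move let the fingers close. It gives the time, the measured TCP pose, the force, the opening and the grip force at its end, in the units of the state.
- read_state(): the state, without advancing time (a new reading comes with each control period).
- camera(name): name is "scene" or "top" or "wrist"; returns a dict with "pixels" (400x640x3 uint8, red, green, blue), "depth" (400x640 float32, m along the optical axis (not along the pixel's ray), 0 where there is no reading), "vertical_fov" (degrees; the focal length in pixels is half the picture's height over the tangent of half this angle, whatever the lens; pixels are square), "cx", "cy" (the principal point, pixels), "R" (3x3) and "t" (3): a world point X has camera coordinates R X + t. Camera axes: x right, y down, z forward; pixel columns grow to the right and rows downward; lengths in m; the calibration is good to about 2 mm. A picture is of the moment at which its call begins.
- hand_in(): hands the job in; it is judged then, once.
The state is a dict: "time": time; "q": joint angles; "joint_vel": joint speeds; "joint_torque": joint torques, N m; "eef_pos": TCP position; "tool_rot": TCP orientation; "contact_force": force on the tool from outside, world axes, zero at the start; "ft_torque": the same for the moment, N m; "grip_width": opening from 0.0 (shut) to 1.0 (fully open); "finger_force": force on a finger pad.
Only numpy, scipy, OpenCV 4.12 (cv2) and the standard library are available. Lean on these libraries where they do the work, as an engineer would, in place of code of your own. Each camera call takes 0.05 s, during which the arm holds its last target. There are 200 camera calls.

## Working session

There is one attempt and no reset: what is moved stays moved. The work goes in short steps, Python scripts to look and compute and a tool call to move; the robot and the scene stay as the last step left them, time stands still between calls to the robot, and variables do not carry over. Pictures are saved under pics/ and viewed, at most 10 in all, crops included, and the job is handed in when it is done.

Besides the shell and the picture viewer there is one more tool, called after ">>>" as name(argument=value, ...) on one line, values as JSON. drive_tool: Moves the arm, as the interface text tells. Its arguments: {"type":"object","properties":{"hand":{"type":"array","items":{"type":"number"}},"delta_pos":{"type":"array","items":{"type":"array","items":{"type":"number"}}},"twist":{"type":"array","items":{"type":"array","items":{"type":"number"}}},"grip_force":{"type":"number"}},"required":["hand","delta_pos","twist"]}

```bash
mkdir -p pics; cat > h.py <<'E'
import numpy as np, cv2
from cell import read_state, camera, hand_in
def K(c):
    f=c["pixels"].shape[0]/2/np.tan(np.radians(c["vertical_fov"])/2); return f,c["cx"],c["cy"]
def world(c):
    f,cx,cy=K(c); d=c["depth"]; v,u=np.mgrid[:d.shape[0],:d.shape[1]]
    P=np.stack([(u-cx)/f*d,(v-cy)/f*d,d],-1); return (P-c["t"])@np.asarray(c["R"])
def ray(c,u,v,z):
    f,cx,cy=K(c); R=np.asarray(c["R"]); o=-R.T@c["t"]; d=R.T@np.array([(u-cx)/f,(v-cy)/f,1]); return o+d*(z-o[2])/d[2]
def save(c,n,box=None,k=1):
    im=c["pixels"][:,:,::-1]
    if box: im=im[box[1]:box[3],box[0]:box[2]]
    cv2.imwrite("pics/"+n,cv2.resize(im,None,fx=k,fy=k,interpolation=cv2.INTER_CUBIC))
E
python3 - <<'E'
from h import *
s=read_state(); print({k:np.round(v,3).tolist() for k,v in s.items()})
ims=[]
for n in("top","scene"):
    c=camera(n); W=world(c); print(n,K(c),np.round(-np.asarray(c["R"]).T@c["t"],3)); save(c,n+"0.png")
    hsv=cv2.cvtColor(c["pixels"],cv2.COLOR_RGB2HSV)
    for nm,lo,hi in(("orange",(5,150,120),(20,255,255)),("red",(0,150,80),(4,255,255))):
        m=cv2.inRange(hsv,lo,hi); k,l,st,ce=cv2.connectedComponentsWithStats(m)
        for i in range(1,k):
            if st[i,4]>15:
                P=W[l==i]; print(nm,st[i],ce[i].round(1),np.median(P,0).round(3),P[:,2].max().round(3))
E
```

```text
{'time': 0.0, 'q': [63.672, 17.86, 0.801, 86.695, -0.251, 75.583, -1.558], 'joint_vel': [-0.003, 0.077, 0.0, 0.067, -0.05, -0.032, 0.043], 'joint_torque': [-0.0, -37.992, 0.146, -23.059, 0.012, 0.013, -0.0], 'eef_pos': [0.223, -0.502, 0.23], 'tool_rot': [[0.914, 0.406, -0.001], [0.406, -0.914, 0.002], [-0.0, -0.002, -1.0]], 'contact_force': [-0.142, 0.289, -0.826], 'ft_torque': [0.015, -0.029, 0.005], 'finger_force': 0.0, 'grip_width': 1.004}
top (np.float64(429.41177181891595), 333.03474708104176, 205.69847019016132) [0.431 0.006 0.993]
orange [316 222  22  20 174] [326.2 231.7] [0.56  0.034 0.102] 0.106
scene (np.float64(448.3351659395906), 319.6305118484187, 202.5570085576228) [ 1.034 -0.339  0.635]
orange [199   4  10  19  28] [205.5  14.7] [-1.739  0.846 -0.429] -0.112
orange [318 180  10  34 216] [322.5 198.3] [0.58  0.022 0.098] 0.635
red [   0    0   87   56 3065] [31.5 22.1] [-1.744 -0.095 -0.282] 0.635
red [ 94   0  29  54 397] [106.9  19.4] [-1.744  0.291 -0.347] 0.635
red [190   0  18  24 275] [199.1  10. ] [-1.744  0.851 -0.439] 0.635
red [331   0  58  28 571] [365.5   8.8] [-1.082  1.699 -0.44 ] 0.635
red [300  18  62  35 714] [329.9  39. ] [-0.03   0.544  0.025] 0.635
red [401  25  42  29 279] [422.5  38.6] [-0.595  1.7   -0.457] 0.635
red [196  27   4  18  31] [197.2  37.3] [-1.744  0.804 -0.605] -0.269
red [456  49  52  33 289] [480.9  64.7] [-0.194  1.699 -0.457] 0.635
red [134  54   7   9  36] [136.8  58.5] [-1.738  0.385 -0.631] 0.157
red [591 110  49  36 696] [616.8 126.6] [ 0.53   1.699 -0.465] 0.635
```

```bash
python3 - <<'E'
import cv2
im=cv2.imread("pics/top0.png")[120:370,170:490]
cv2.imwrite("pics/top0c.png",cv2.resize(im,None,fx=2.4,fy=2.4,interpolation=cv2.INTER_CUBIC))
E
```

```text
(no output)
```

View pics/top0c.png

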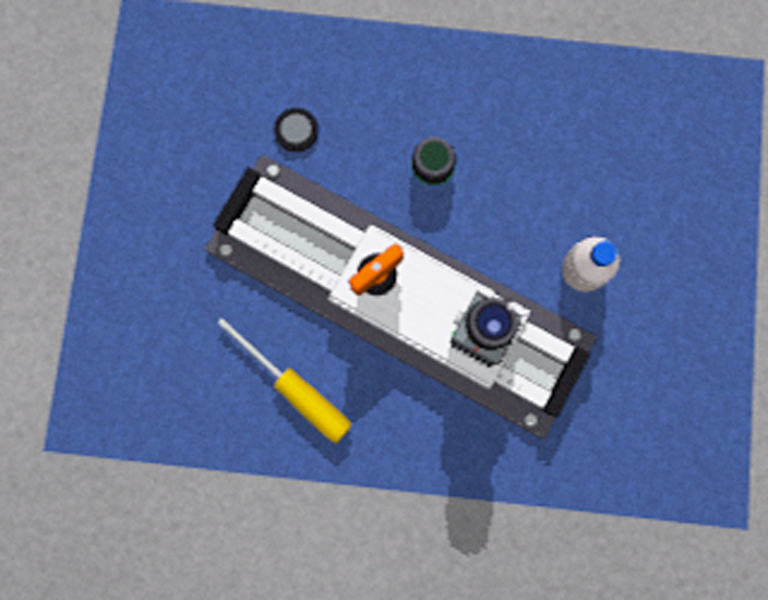

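View pics/scene0.png

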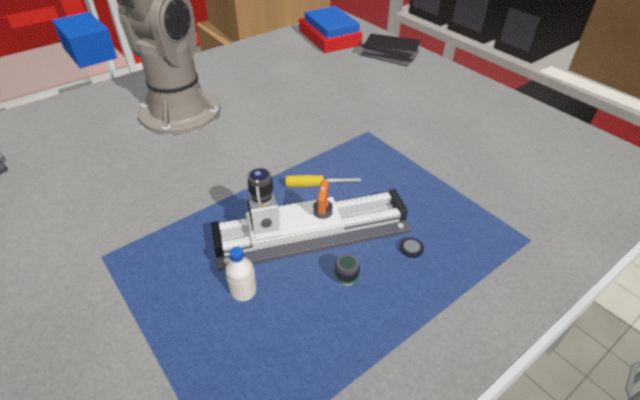

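The top view (crop scale 2.4, offset 170,120) shows the knob bar at crop (376,269) and the lens at (491,322). The red mark is near (477,348). The cleaner is right of the lens, and the spare lens, cap and screwdriver are clear of the jig. The scene view shows the lens at (260,185) and the knob at (323,197).

```bash
python3 - <<'E'
from h import *
c=camera("top"); W=world(c); hsv=cv2.cvtColor(c["pixels"],cv2.COLOR_RGB2HSV)
m=cv2.inRange(hsv,(5,150,120),(20,255,255))>0
v,u=np.nonzero(m&(W[...,2]>.085)&(W[...,0]>.4))
P=np.array([ray(c,a,b,.104) for a,b in zip(u,v)])[:,:2]
(r)=cv2.minAreaRect((P*1000).astype(np.float32)); print("bar rect mm",r, "mean",P.mean(0))
print("bar corners",cv2.boxPoints(r).round(1).tolist())
L=(W[...,2]>.150)&(W[...,2]<.17)&(abs(W[...,0]-.5)<.12)&(abs(W[...,1]+.07)<.1)
v,u=np.nonzero(L); Q=np.array([ray(c,a,b,.159) for a,b in zip(u,v)])[:,:2]
print("lens n",len(u),np.median(W[L],0),cv2.minEnclosingCircle((Q*1000).astype(np.float32)),Q.mean(0))
# bench plate: white carriage plate top z=.0445
C=(abs(W[...,2]-.0445)<.004)&(abs(W[...,0]-.53)<.15)&(abs(W[...,1])<.2)&(c["pixels"].min(-1)>170)
C=cv2.morphologyEx(C.astype(np.uint8),cv2.MORPH_OPEN,np.ones((5,5)));v,u=np.nonzero(C)
Q=np.array([ray(c,a,b,.0445) for a,b in zip(u,v)])[:,:2]; print("plate",len(u),cv2.minAreaRect((Q*1000).astype(np.float32)))
E
```

```text
bar rect mm ((561.4454345703125, 33.42018508911133), (14.467275619506836, 53.32263946533203), 45.00288009643555) mean [0.56099848 0.03361922]
bar corners [[537.5, 47.20000076293945], [575.2000122070312, 9.5], [585.4000244140625, 19.700000762939453], [547.7000122070312, 57.400001525878906]]
lens n 320 [ 0.52004356 -0.06802464  0.15948056] ((520.2252807617188, -68.86958312988281), 20.18778419494629) [ 0.52005232 -0.06809347]
plate 1226 ((542.9325561523438, -17.5189208984375), (168.15280151367188, 77.05903625488281), 67.80155181884766)
```

>>> drive_tool(hand=[1,1,1,1,1,1,1,1], delta_pos=[[0.033,-0.022,0],[0.033,-0.022,0],[0.033,-0.022,0],[0.033,-0.022,0],[0.033,-0.022,0],[0.033,-0.022,0],[0.033,-0.022,0],[0.033,-0.022,0]], twist=[[0,0,0],[0,0,0],[0,0,0],[0,0,0],[0,0,0],[0,0,0],[0,0,0],[0,0,0]])

```text
time: 0.82
eef_pos: [0.3935, -0.2328, 0.2312]
tool_rot: [[0.914, 0.406, -0.0], [0.406, -0.914, -0.0], [-0.0, 0.0, -1.0]]
contact_force: [1.4, -1.3, 0.2]
grip_width: 1.004
finger_force: 0.0
```

>>> drive_tool(hand=[1,1,1,1,1,1,1,1], delta_pos=[[0.033,-0.022,0],[0.033,-0.022,0],[0.033,-0.022,0],[0.033,-0.022,0],[0.033,-0.022,0],[0.033,-0.022,0],[0.033,-0.022,0],[0.033,-0.022,0]], twist=[[0,0,0],[0,0,0],[0,0,0],[0,0,0],[0,0,0],[0,0,0],[0,0,0],[0,0,0]])

```text
time: 1.48
eef_pos: [0.5634, 0.0348, 0.231]
tool_rot: [[0.914, 0.405, -0.001], [0.405, -0.914, -0.0], [-0.001, 0.0, -1.0]]
contact_force: [0.3, -1.1, -0.1]
grip_width: 1.0
finger_force: 0.0
```

>>> drive_tool(hand=[1,1,1,1,1,1,1,1], delta_pos=[[0,0,0],[0,0,0],[0,0,0],[0,0,0],[0,0,0],[0,0,0],[0,0,0],[0,0,0]], twist=[[0,0,-7],[0,0,-7],[0,0,-7],[0,0,-7],[0,0,-7],[0,0,-7],[0,0,-7],[0,0,-7]])

```text
time: 2.15
eef_pos: [0.5626, 0.0331, 0.2308]
tool_rot: [[0.169, 0.986, -0.001], [0.986, -0.169, -0.0], [-0.0, -0.001, -1.0]]
contact_force: [-0.5, -0.4, -0.5]
grip_width: 1.0
finger_force: 0.0
```

>>> drive_tool(hand=[1,1,1,1,1,1,1,1], delta_pos=[[0,0,0],[0,0,0],[0,0,0],[0,0,0],[0,0,0],[0,0,0],[0,0,0],[0,0,0]], twist=[[0,0,-7],[0,0,-7],[0,0,-7],[0,0,-7],[0,0,-7],[0,0,-7],[0,0,-7],[0,0,-6]])

```text
time: 2.82
eef_pos: [0.5627, 0.033, 0.2308]
tool_rot: [[-0.71, 0.704, -0.001], [0.704, 0.71, -0.0], [0.001, -0.001, -1.0]]
contact_force: [-1.0, -0.2, -0.4]
grip_width: 1.004
finger_force: 0.0
```

```bash
cat > knob.py <<'E'
from h import *
import sys
s=read_state(); R=np.array(s["tool_rot"]); print("t",s["time"],"p",np.round(s["eef_pos"],4),"y ang",np.degrees(np.arctan2(R[1,1],R[0,1])).round(2),"z",R[:,2].round(3),"q",np.round(s["q"],1))
c=camera("wrist"); W=world(c); hsv=cv2.cvtColor(c["pixels"],cv2.COLOR_RGB2HSV)
print("cam",np.round(-np.asarray(c["R"]).T@c["t"],3))
m=cv2.inRange(hsv,(5,150,60),(22,255,255))>0
print(m.sum(), W[m][:,2].max() if m.any() else 0)
top=m&(abs(W[...,2]-.103)<.005)
v,u=np.nonzero(top)
P=np.array([ray(c,a,b,float(sys.argv[1]) if len(sys.argv)>1 else .104) for a,b in zip(u,v)])[:,:2]
r=cv2.minAreaRect((P*1000).astype(np.float32)); print("bar",r)
ctr=np.array(r[0])/1000; d=np.r_[ctr-np.array(s["eef_pos"])[:2],0]; print("shift tool",(R.T@d).round(4))
save(c,sys.argv[2] if len(sys.argv)>2 else "w.png")
E
python3 knob.py .104 w1.png
```

```text
t 2.8167 p [0.5627 0.033  0.2308] y ang 45.26 z [-0.001 -0.    -1.   ] q [ 26.3  25.6 -45.4  83.1  18.2  79.   25.5]
cam [0.515 0.078 0.374]
814 0.37413944839510277
bar ((559.486328125, 34.98638916015625), (13.5195951461792, 54.10273742675781), 45.345062255859375)
shift tool [ 0.0036 -0.0008  0.    ]
```

View pics/w1.png

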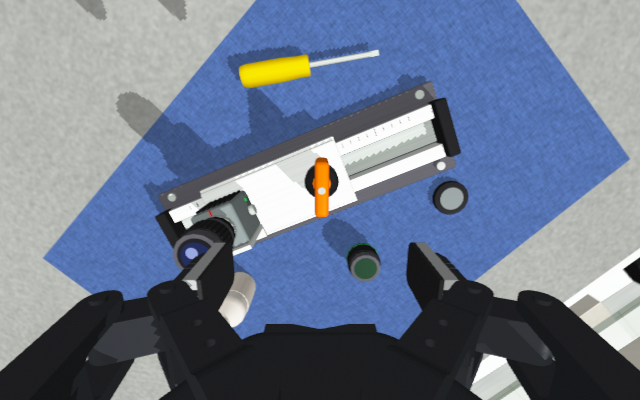

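The wrist view shows the bar upright at (321,187), midway between the fingers, with its centre dot at (321,191). The lens is at (192,252), clear of the left finger's path. Next I descend part way and re-measure.

>>> drive_tool(hand=[1,1,1,1], delta_pos=[[0.002,-0.0007,0.035],[0,0,0.035],[0,0,0],[0,0,0]], twist=[[0,0,0],[0,0,0],[0,0,0],[0,0,0]])

```text
time: 3.2
eef_pos: [0.5594, 0.0334, 0.1596]
tool_rot: [[-0.705, 0.709, -0.005], [0.709, 0.705, -0.001], [0.003, -0.004, -1.0]]
contact_force: [0.3, -0.3, 0.4]
grip_width: 0.997
finger_force: 0.0
```

```bash
cat >> knob.py <<'E'
g=(hsv[...,1]<110)&(hsv[...,2]>120)
x,y,w,h=cv2.boundingRect(m.astype(np.uint8)) 
lab=cv2.morphologyEx(top.astype(np.uint8),cv2.MORPH_CLOSE,np.ones((9,9)))>0
v,u=np.nonzero(lab&g); print("dot n",len(u)); 
if len(u): 
    D=ray(c,u.mean(),v.mean(),.1045); print("dot px",u.mean(),v.mean(),"w",D.round(4),"shift tool",(R.T@(D-s["eef_pos"])).round(4))
E
python3 knob.py .104 w2.png
```

```text
t 3.2 p [0.5594 0.0334 0.1596] y ang 44.85 z [-0.005 -0.001 -1.   ] q [ 25.8  28.3 -44.1  89.8  20.4  70.5  23. ]
cam [0.513 0.079 0.303]
1407 0.30313676856968175
bar ((559.1885986328125, 35.34563064575195), (13.570068359375, 54.598201751708984), 44.6699333190918)
shift tool [ 0.0015  0.0013 -0.    ]
dot n 67
dot px 325.0 216.88059701492537 w [0.5608 0.0343 0.1045] shift tool [-0.0005  0.0019  0.0551]
```

View pics/w2.png

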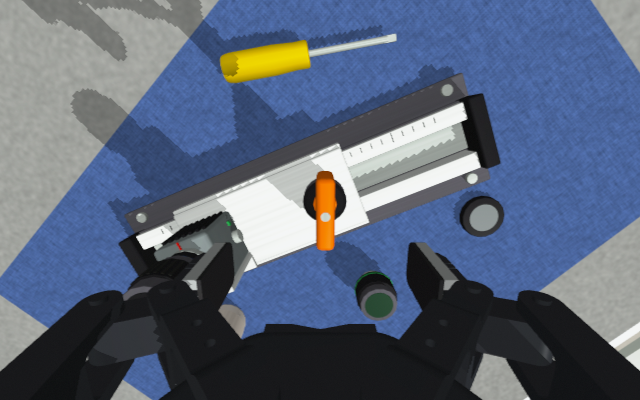

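The wrist view now shows the bar at (325,212) with its dot at (325,217). All views agree on the knob axis at about (0.5607, 0.0342).

>>> drive_tool(hand=[1,1,1,1,1], delta_pos=[[0,0.0014,0.025],[0,0,0.03],[0,0,0.02],[0,0,0],[0,0,0]], twist=[[0,0,0],[0,0,0],[0,0,0],[0,0,0],[0,0,0]])

```text
time: 3.67
eef_pos: [0.5631, 0.0354, 0.0878]
tool_rot: [[-0.706, 0.708, 0.002], [0.708, 0.706, 0.0], [-0.001, 0.001, -1.0]]
contact_force: [-0.2, -0.7, 0.7]
grip_width: 0.999
finger_force: 0.0
```

```bash
python3 knob.py .104 w3.png
```

```text
t 3.6667 p [0.5631 0.0354 0.0878] y ang 44.9 z [ 0.002  0.    -1.   ] q [ 24.1  32.6 -42.   94.6  24.1  62.1  20.1]
cam [0.515 0.081 0.231]
3125 0.23102161114409012
bar ((559.3289794921875, -10.431144714355469), (44.73151779174805, 137.56729125976562), 0.3542514443397522)
shift tool [-0.0298 -0.035  -0.    ]
dot n 24
dot px 318.5 259.75 w [0.5602 0.0349 0.1045] shift tool [ 0.0017 -0.0024 -0.0167]
```

>>> drive_tool(hand=[1,1,1], delta_pos=[[0,-0.0015,0],[0,0,0],[0,0,0]], twist=[[0,0,0],[0,0,0],[0,0,0]])

```text
time: 3.97
eef_pos: [0.5621, 0.0342, 0.088]
tool_rot: [[-0.706, 0.708, 0.003], [0.708, 0.706, -0.0], [-0.002, 0.002, -1.0]]
contact_force: [-0.0, 0.2, 0.4]
grip_width: 0.996
finger_force: 0.0
```

```bash
sed -i 's/^m=cv2.*/&\nk_,l_,st_,_=cv2.connectedComponentsWithStats(m.astype(np.uint8)); m=l_==1+st_[1:,4].argmax()/' knob.py; python3 knob.py .104 w4.png
```

```text
t 3.9667 p [0.5621 0.0342 0.088 ] y ang 44.92 z [ 0.003 -0.    -1.   ] q [ 24.3  32.4 -42.   94.9  24.   61.9  20.2]
cam [0.514 0.079 0.231]
3082 0.23115769634764952
bar ((559.0580444335938, 35.70296096801758), (13.298446655273438, 55.2739372253418), 45.76270294189453)
shift tool [ 0.0032 -0.0011 -0.    ]
dot n 24
dot px 321.9583333333333 261.0 w [0.5609 0.0344 0.1045] shift tool [ 0.0009 -0.0007 -0.0165]
```

View pics/w4.png

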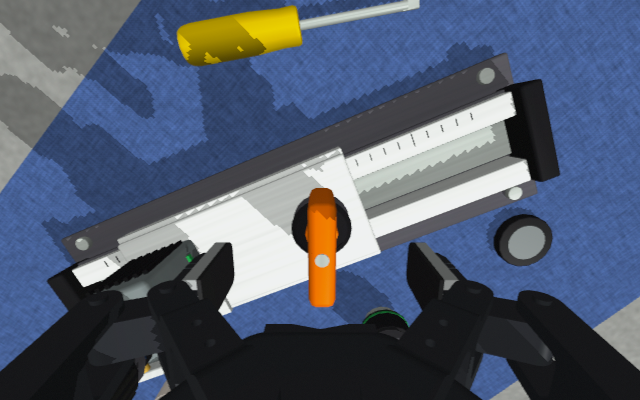

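The bar is centred between the fingers at (322,250), with the fingertips at 232 and 408. I'll lower to grasp height and close most of the way, then check the gaps on each side.

>>> drive_tool(hand=[1,0.5,0,-0.45,-0.45,-0.45,-0.45,-0.45], delta_pos=[[0.0007,0,0.014],[0,0,0],[0,0,0],[0,0,0],[0,0,0],[0,0,0],[0,0,0],[0,0,0]], twist=[[0,0,0],[0,0,0],[0,0,0],[0,0,0],[0,0,0],[0,0,0],[0,0,0],[0,0,0]], grip_force=20)

```text
time: 4.68
eef_pos: [0.5606, 0.0347, 0.0726]
tool_rot: [[-0.706, 0.708, 0.0], [0.708, 0.706, -0.0], [-0.0, 0.0, -1.0]]
contact_force: [1.1, 0.7, 0.2]
grip_width: 0.273
finger_force: 0.0
```

```bash
python3 knob.py .104 w5.png; python3 -c "
import cv2
im=cv2.imread('pics/w5.png')[200:400,200:440]; cv2.imwrite('pics/w5c.png',cv2.resize(im,None,fx=3,fy=3,interpolation=cv2.INTER_CUBIC))"
```

```text
t 4.6833 p [0.5606 0.0347 0.0726] y ang 44.94 z [ 0. -0. -1.] q [ 23.9  33.4 -41.5  95.9  24.8  60.3  19.5]
cam [0.513 0.08  0.216]
3799 0.2158197100513913
bar ((558.8380126953125, 36.150390625), (13.423398971557617, 54.53773498535156), 45.923091888427734)
shift tool [ 0.0023 -0.0002 -0.    ]
dot n 26
dot px 323.5 280.0 w [0.5606 0.0344 0.1045] shift tool [-0.0002 -0.0002 -0.0319]
```

View pics/w5c.png

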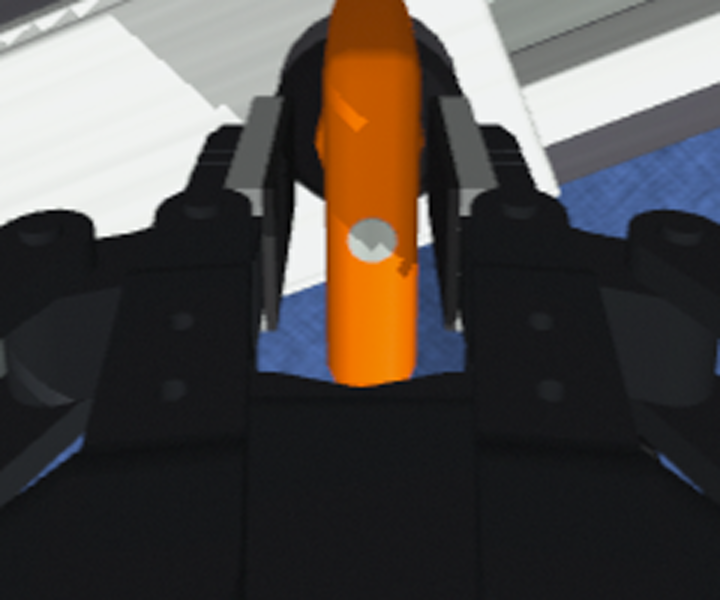

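The pads' inner edges are at crop x 295 and 430, so their midpoint is 362. The bar's middle is at 372, about 1.3 mm towards +y. I'll shift and then close gradually.

>>> drive_tool(hand=[-0.45,-0.45,-0.5,-0.53,-0.56,-0.56], delta_pos=[[0,0.0012,0],[0,0,0],[0,0,0],[0,0,0],[0,0,0],[0,0,0]], twist=[[0,0,0],[0,0,0],[0,0,0],[0,0,0],[0,0,0],[0,0,0]])

```text
time: 5.23
eef_pos: [0.5612, 0.0355, 0.0722]
tool_rot: [[-0.706, 0.708, -0.0], [0.708, 0.706, -0.0], [0.0, -0.0, -1.0]]
contact_force: [-0.1, -0.4, 0.3]
grip_width: 0.222
finger_force: 0.0
```

```bash
python3 knob.py .104 w6.png; python3 -c "
import cv2
im=cv2.imread('pics/w6.png')[215:335,240:400]; cv2.imwrite('pics/w6c.png',cv2.resize(im,None,fx=5,fy=5,interpolation=cv2.INTER_CUBIC))"
```

```text
t 5.2333 p [0.5612 0.0355 0.0722] y ang 44.95 z [-0. -0. -1.] q [ 23.8  33.5 -41.5  95.7  24.8  60.4  19.4]
cam [0.514 0.081 0.216]
3774 0.21555049594650116
bar ((558.5948486328125, 36.25490951538086), (13.440185546875, 54.34552764892578), 45.033931732177734)
shift tool [ 0.0024 -0.0013  0.    ]
dot n 20
dot px 320.3 281.15 w [0.5606 0.034  0.1045] shift tool [-0.0006 -0.0015 -0.0323]
```

View pics/w6c.png

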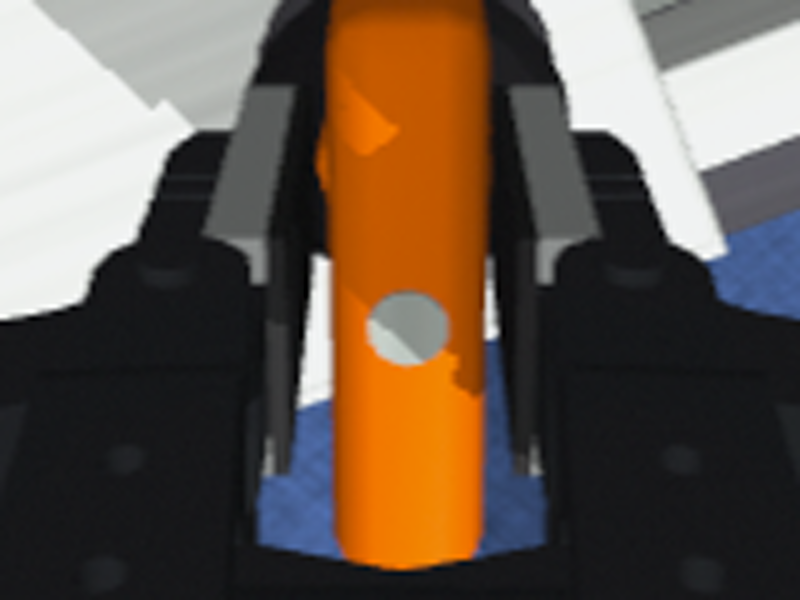

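The pads' midpoint is 405 and the bar's is 409, within 0.4 mm, so I'm closing.

>>> drive_tool(hand=[-0.6,-0.65,-0.7,-0.8,-0.8], delta_pos=[[0,0.0003,0],[0,0,0],[0,0,0],[0,0,0],[0,0,0]], twist=[[0,0,0],[0,0,0],[0,0,0],[0,0,0],[0,0,0]], grip_force=40)

```text
time: 5.7
eef_pos: [0.5617, 0.0358, 0.0724]
tool_rot: [[-0.706, 0.708, 0.0], [0.708, 0.706, 0.0], [-0.0, 0.0, -1.0]]
contact_force: [-0.6, 0.4, -0.3]
grip_width: 0.16
finger_force: 40.6
```

```bash
cat > st.py <<'E'
from h import *
s=read_state(); R=np.array(s["tool_rot"]); print("t",s["time"],"p",np.round(s["eef_pos"],4),"y ang",np.degrees(np.arctan2(R[1,1],R[0,1])).round(2),"q",np.round(s["q"],1),"F",np.round(s["contact_force"],1),"M",np.round(s["ft_torque"],3),s["grip_width"],s["finger_force"])
E
python3 st.py
```

```text
t 5.7 p [0.5617 0.0358 0.0724] y ang 44.95 q [ 23.7  33.5 -41.5  95.7  24.8  60.4  19.4] F [-0.6  0.4 -0.3] M [ 0.022 -0.018 -0.044] 0.15955212002686733 40.60502529144287
```

>>> drive_tool(hand=[-0.8,-0.8,-0.8,-0.8,-0.8,-0.8,-0.8,-0.8], delta_pos=[[0,0,0.0001],[0,0,0.0001],[0,0,0.0001],[0,0,0.0001],[0,0,0.0001],[0,0,0.0001],[0,0,0.0001],[0,0,0.0001]], twist=[[0,0,5],[0,0,5],[0,0,5],[0,0,5],[0,0,5],[0,0,5],[0,0,5],[0,0,5]])

```text
time: 6.37
eef_pos: [0.5621, 0.036, 0.0717]
tool_rot: [[-0.083, 0.997, 0.001], [0.997, 0.083, 0.0], [0.0, 0.001, -1.0]]
contact_force: [1.3, 0.2, -0.5]
grip_width: 0.16
finger_force: 40.7
```

```bash
python3 st.py
```

```text
t 6.3667 p [0.5621 0.036  0.0717] y ang 4.74 q [ 17.6  31.  -32.1  95.9  18.7  58.4 -16. ] F [ 1.3  0.2 -0.5] M [ 0.031 -0.146  0.113] 0.1595367721447195 40.66733121871948
```

>>> drive_tool(hand=[-0.8,-0.8,-0.8,-0.8,-0.8,-0.8], delta_pos=[[0,0,0.0001],[0,0,0.0001],[0,0,0.0001],[0,0,0.0001],[0,0,0.0001],[0,0,0.0001]], twist=[[0,0,5],[0,0,5],[0,0,5],[0,0,4],[0,0,3],[0,0,0]], grip_force=60)

```text
time: 6.87
eef_pos: [0.5624, 0.036, 0.0716]
tool_rot: [[0.294, 0.956, 0.002], [0.956, -0.294, 0.0], [0.001, 0.002, -1.0]]
contact_force: [-0.1, -0.1, 3.2]
grip_width: 0.154
finger_force: 62.7
```

```bash
python3 st.py
```

```text
t 6.8667 p [0.5624 0.036  0.0716] y ang -17.08 q [ 14.1  29.9 -27.   96.1  15.6  57.6 -35.3] F [-0.1 -0.1  3.2] M [ 0.095 -0.115 -0.026] 0.1541847307363639 62.71793246269226
```

>>> drive_tool(hand=[-0.8,-0.8,-0.8], delta_pos=[[0,0,0.0001],[0,0,0.0001],[0,0,0]], twist=[[0,0,4],[0,0,3],[0,0,0]])

```text
time: 7.12
eef_pos: [0.5625, 0.036, 0.0715]
tool_rot: [[0.407, 0.913, 0.002], [0.913, -0.407, 0.0], [0.001, 0.002, -1.0]]
contact_force: [1.5, 1.1, 3.6]
grip_width: 0.151
finger_force: 62.8
```

```bash
python3 st.py
```

```text
t 7.1167 p [0.5625 0.036  0.0715] y ang -24.02 q [ 13.   29.6 -25.4  96.1  14.6  57.4 -41.4] F [1.5 1.1 3.6] M [ 0.105 -0.129  0.033] 0.1510234254992407 62.834486961364746
```

>>> drive_tool(hand=[-0.8,-0.8,-0.8], delta_pos=[[0,0,0.0001],[0,0,0.0001],[0,0,0]], twist=[[0,0,3],[0,0,3],[0,0,0]])

```text
time: 7.37
eef_pos: [0.5626, 0.036, 0.0715]
tool_rot: [[0.495, 0.869, 0.003], [0.869, -0.495, -0.001], [0.0, 0.003, -1.0]]
contact_force: [1.2, -1.3, 5.2]
grip_width: 0.154
finger_force: 70.7
```

```bash
python3 st.py
```

```text
t 7.3667 p [0.5626 0.036  0.0715] y ang -29.64 q [ 12.1  29.4 -24.1  96.2  13.9  57.3 -46.5] F [ 1.2 -1.3  5.2] M [-0.13  -0.127  1.455] 0.15392812333991154 70.7314145565033
```

The torque rose to 1.45 N·m at the end stop, so the knob is tight. Now I release and rise.

>>> drive_tool(hand=[0,1,1,1,1,1,1,1], delta_pos=[[0,0,0],[0,0,0],[0,0,0],[0,0,-0.03],[0,0,-0.04],[0,0,-0.04],[0,0,-0.04],[0,0,0]], twist=[[0,0,0],[0,0,0],[0,0,0],[0,0,0],[0,0,0],[0,0,0],[0,0,0],[0,0,0]])

```text
time: 8.03
eef_pos: [0.5662, 0.0366, 0.2291]
tool_rot: [[0.501, 0.865, 0.016], [0.865, -0.502, 0.002], [0.009, 0.013, -1.0]]
contact_force: [1.6, 0.8, 1.1]
grip_width: 1.001
finger_force: 0.0
```

```bash
python3 st.py; cat > lens.py <<'E'
from h import *
import sys
s=read_state(); R=np.array(s["tool_rot"])
for n in sys.argv[1:]:
    c=camera(n); W=world(c); hsv=cv2.cvtColor(c["pixels"],cv2.COLOR_RGB2HSV)
    m=(cv2.inRange(hsv,(5,150,60),(22,255,255))>0)&(abs(W[...,2]-.102)<.006)&(abs(W[...,0]-.56)<.06)&(abs(W[...,1]-.034)<.06)
    v,u=np.nonzero(m)
    if len(u)>20:
        P=np.array([ray(c,a,b,.1025) for a,b in zip(u,v)])[:,:2]; print(n,"bar",cv2.minAreaRect((P*1000).astype(np.float32)))
    L=(W[...,2]>.154)&(W[...,2]<.165)&(abs(W[...,0]-.52)<.04)&(abs(W[...,1]+.068)<.04)
    v,u=np.nonzero(L)
    if len(u)>20:
        Q=np.array([ray(c,a,b,.159) for a,b in zip(u,v)])[:,:2]; (cx,cy),r=cv2.minEnclosingCircle((Q*1000).astype(np.float32))
        D=np.r_[Q.mean(0),.1]; print(n,"lens circ",round(cx,1),round(cy,1),round(r,1),"mean",Q.mean(0).round(4),"shift tool",(R.T@(D-s["eef_pos"])).round(4))
    save(c,f"L_{n}_{s['time']:.2f}.png")
E
python3 lens.py top wrist
```

```text
t 8.0333 p [0.5662 0.0366 0.2291] y ang -30.11 q [ 13.5  21.4 -26.1  84.1   9.6  75.8 -43.3] F [1.6 0.8 1.1] M [ 0.074 -0.12  -0.065] 1.0014130809371944 0.0
top lens circ 520.6 -70.6 18.7 mean [ 0.5225 -0.0764] shift tool [-0.1209  0.0173  0.1283]
wrist bar ((560.8426513671875, 35.466556549072266), (55.250030517578125, 13.783222198486328), 65.4686279296875)
wrist lens circ 522.2 -57.6 17.5 mean [ 0.5234 -0.0533] shift tool [-0.1004  0.0065  0.1283]
```

The bar now measures 69.5° clockwise of its start (1.21 rad), which matches the knob being tight at 1.6, and its centre has not moved. Next I go over the lens and wind the wrist anticlockwise to get room for the full turn.

>>> drive_tool(hand=[1,1,1,1,1,1,1,1], delta_pos=[[-0.028,0.0032,0],[-0.028,0.0032,0],[-0.028,0.0032,0],[-0.028,0.0032,0],[0,0,0],[0,0,0],[0,0,0],[0,0,0]], twist=[[0,0,0],[0,0,0],[0,0,0],[0,0,0],[0,0,-7],[0,0,-7],[0,0,-7],[0,0,-7]])

```text
time: 8.8
eef_pos: [0.5146, -0.0681, 0.2179]
tool_rot: [[0.031, 1.0, -0.005], [1.0, -0.031, 0.001], [0.001, -0.005, -1.0]]
contact_force: [0.1, 0.9, -0.6]
grip_width: 1.001
finger_force: 0.0
```

>>> drive_tool(hand=[1,1,1,1,1,1,1,1], delta_pos=[[0,0,0],[0,0,0],[0,0,0],[0,0,0],[0,0,0],[0,0,0],[0,0,0],[0,0,0]], twist=[[0,0,-7],[0,0,-7],[0,0,-7],[0,0,-7],[0,0,-7],[0,0,-7],[0,0,-7],[0,0,-7]])

```text
time: 9.47
eef_pos: [0.5147, -0.0679, 0.2179]
tool_rot: [[-0.812, 0.584, -0.005], [0.584, 0.812, 0.001], [0.005, -0.002, -1.0]]
contact_force: [0.3, -0.9, 0.1]
grip_width: 1.001
finger_force: 0.0
```

```bash
python3 st.py; python3 lens.py top wrist
```

```text
t 9.4667 p [ 0.5147 -0.0679  0.2179] y ang 54.27 q [ 35.   18.7 -38.   91.3  11.8  74.4  49.5] F [ 0.3 -0.9  0.1] M [ 0.033 -0.024  0.019] 1.0011104873759415 0.0
top bar ((562.730712890625, 32.972389221191406), (54.77052688598633, 13.714983940124512), 64.96031188964844)
wrist bar ((558.5549926757812, 32.871437072753906), (56.131919860839844, 14.499013900756836), 65.09331512451172)
wrist lens circ 517.2 -67.5 20.1 mean [ 0.5171 -0.0669] shift tool [-0.002   0.0025  0.1179]
```

>>> drive_tool(hand=[1,1,1,1,1,1,1,1], delta_pos=[[0,0,0],[0,0,0],[0,0,0],[0,0,0],[0,0,0],[0,0,0],[0,0,0],[0,0,0]], twist=[[0,0,-7],[0,0,-7],[0,0,-7],[0,0,-7],[0,0,-7],[0,0,-7],[0,0,-7],[0,0,-7]])

```text
time: 10.23
eef_pos: [0.5154, -0.0678, 0.2189]
tool_rot: [[-0.939, -0.343, -0.003], [-0.343, 0.939, 0.001], [0.003, 0.002, -1.0]]
contact_force: [0.1, -0.6, -0.1]
grip_width: 0.999
finger_force: 0.0
```

>>> drive_tool(hand=[1,1,1,1,1], delta_pos=[[0,0,0],[0,0,0],[0,0,0],[0,0,0],[0,0,0]], twist=[[0,0,-7],[0,0,-7],[0,0,-7],[0,0,0],[0,0,0]])

```text
time: 10.65
eef_pos: [0.5157, -0.0678, 0.2193]
tool_rot: [[-0.759, -0.651, -0.002], [-0.651, 0.759, 0.001], [0.001, 0.002, -1.0]]
contact_force: [-0.2, -0.6, -0.3]
grip_width: 1.003
finger_force: 0.0
```

```bash
python3 st.py; python3 lens.py top wrist; ls pics
```

```text
t 10.65 p [ 0.5157 -0.0678  0.2193] y ang 130.64 q [ 45.1  22.6 -53.2  90.8  18.4  76.  120.2] F [-0.2 -0.6 -0.3] M [ 0.003 -0.028 -0.022] 1.0027231647513417 0.0
top bar ((562.3209228515625, 33.36045455932617), (54.50385665893555, 14.118000030517578), 69.2847671508789)
wrist bar ((558.943359375, 32.07326889038086), (57.19783401489258, 13.973820686340332), 66.25358581542969)
wrist lens circ 517.5 -67.7 19.8 mean [ 0.5174 -0.0679] shift tool [-0.0015 -0.0015  0.1193]
L_top_10.65.png
L_top_8.03.png
L_top_9.47.png
L_wrist_10.65.png
L_wrist_8.03.png
L_wrist_9.47.png
scene0.png
top0.png
top0c.png
w1.png
w2.png
w3.png
w4.png
w5.png
w5c.png
w6.png
w6c.png
```

>>> drive_tool(hand=[1,1,1,1], delta_pos=[[-0.004,-0.0018,0.022],[0,0,0.022],[0,0,0],[0,0,0]], twist=[[0,0,0],[0,0,0],[0,0,0],[0,0,0]])

```text
time: 11.08
eef_pos: [0.5196, -0.0665, 0.1756]
tool_rot: [[-0.756, -0.654, -0.003], [-0.654, 0.756, 0.0], [0.002, 0.002, -1.0]]
contact_force: [0.5, 0.6, 1.0]
grip_width: 0.999
finger_force: 0.0
```

```bash
python3 st.py; python3 lens.py wrist; ls -t pics|head -1; cp pics/$(ls -t pics|head -1) pics/a.png; python3 lens.py top;  python3 -c "
import cv2
im=cv2.imread('pics/a.png')[60:400,150:500]; cv2.imwrite('pics/a.png',cv2.resize(im,None,fx=1.7,fy=1.7,interpolation=cv2.INTER_CUBIC))"
```

```text
t 11.0833 p [ 0.5196 -0.0665  0.1756] y ang 130.86 q [ 43.7  25.1 -51.9  94.2  20.7  71.  118.4] F [0.5 0.6 1. ] M [-0.015  0.006  0.014] 0.9989539742178491 0.0
wrist bar ((558.3215942382812, 30.29465675354004), (55.82653045654297, 13.760982513427734), 65.49760437011719)
wrist lens circ 517.3 -67.4 20.1 mean [ 0.5173 -0.068 ] shift tool [0.0025 0.0002 0.0756]
L_wrist_11.08.png
top bar ((562.6181640625, 33.089515686035156), (54.726722717285156, 14.351235389709473), 66.1828384399414)
```

View pics/a.png

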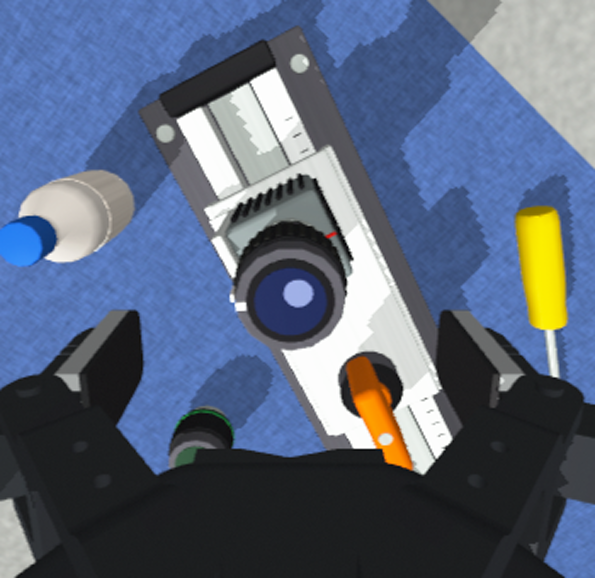

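The fingertips are at crop x 142 and 440, so their midpoint of 291 matches the lens centre at (291,293). The white line is at (237,300) and the red mark at (332,235), which puts home about 165° clockwise from here. Now I descend, with a small x correction, and close.

>>> drive_tool(hand=[1,1,1,0.5,0.13,0.13,0.13,0.13], delta_pos=[[0.0013,0.0002,0.02],[0,0,0.02],[0,0,0.0185],[0,0,0],[0,0,0],[0,0,0],[0,0,0],[0,0,0]], twist=[[0,0,0],[0,0,0],[0,0,0],[0,0,0],[0,0,0],[0,0,0],[0,0,0],[0,0,0]])

```text
time: 11.85
eef_pos: [0.5208, -0.067, 0.1195]
tool_rot: [[-0.755, -0.655, 0.003], [-0.655, 0.755, -0.0], [-0.002, -0.002, -1.0]]
contact_force: [-0.7, 0.5, 0.0]
grip_width: 0.565
finger_force: 0.0
```

```bash
python3 st.py; python3 lens.py wrist; python3 -c "
import cv2,glob
f=sorted(glob.glob('pics/L_wrist_11.[5-9]*')+glob.glob('pics/L_wrist_12*'))[-1]; print(f)
im=cv2.imread(f)[160:400,190:460]; cv2.imwrite('pics/b.png',cv2.resize(im,None,fx=2.5,fy=2.5,interpolation=cv2.INTER_CUBIC))"
```

```text
t 11.85 p [ 0.5208 -0.067   0.1195] y ang 130.93 q [ 42.4  28.3 -50.1  98.7  23.9  64.1 115.9] F [-0.7  0.5  0. ] M [-0.012 -0.023 -0.011] 0.565159731954658 0.0
wrist lens circ 516.2 -69.8 44.3 mean [ 0.5166 -0.0688] shift tool [0.0043 0.0014 0.0195]
pics/L_wrist_11.85.png
```

View pics/b.png

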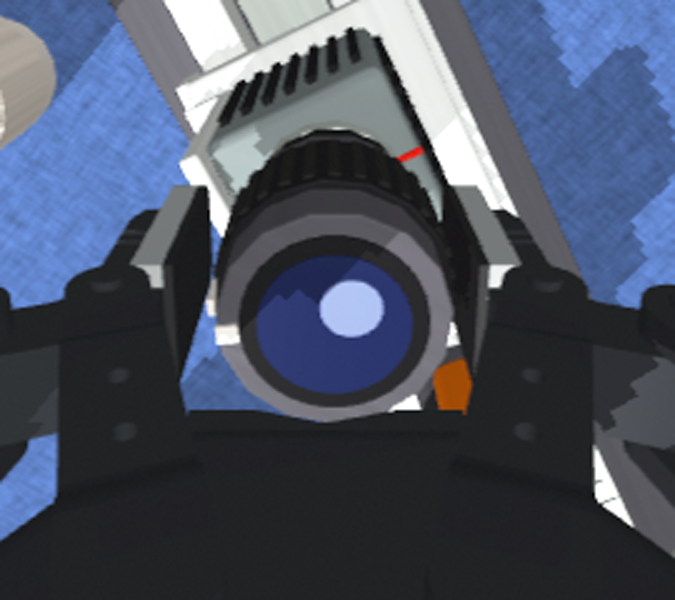

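The pads' midpoint is 328 and the lens's is 334, about 1 mm towards +y. The lens also sits about 2 mm towards tool +x. I'll correct both, then close gradually.

>>> drive_tool(hand=[0.13,0.13,0.05,0.0,-0.05,-0.1,-0.2,-0.2], delta_pos=[[0.0022,0.0011,0.002],[0,0,0],[0,0,0],[0,0,0],[0,0,0],[0,0,0],[0,0,0],[0,0,0]], twist=[[0,0,0],[0,0,0],[0,0,0],[0,0,0],[0,0,0],[0,0,0],[0,0,0],[0,0,0]], grip_force=30)

```text
time: 12.57
eef_pos: [0.5174, -0.068, 0.1162]
tool_rot: [[-0.756, -0.655, 0.0], [-0.655, 0.756, -0.0], [0.0, -0.001, -1.0]]
contact_force: [-0.1, -1.2, 1.8]
grip_width: 0.484
finger_force: 30.1
```

```bash
python3 st.py
```

```text
t 12.5667 p [ 0.5174 -0.068   0.1162] y ang 130.93 q [ 42.6  28.3 -50.1  99.3  23.9  63.7 115.9] F [-0.1 -1.2  1.8] M [-0.187  0.077  0.034] 0.483939653067804 30.13658255338669
```

>>> drive_tool(hand=[-0.2,-0.2,-0.2,-0.2,-0.2,-0.2], delta_pos=[[0,0,0],[0,0,0],[0,0,0],[0,0,0],[0,0,0],[0,0,0]], twist=[[0,0,6],[0,0,6],[0,0,6],[0,0,6],[0,0,6],[0,0,0]])

```text
time: 13.07
eef_pos: [0.5168, -0.0667, 0.1161]
tool_rot: [[-0.982, -0.189, -0.001], [-0.189, 0.982, 0.001], [0.001, 0.001, -1.0]]
contact_force: [-1.8, 0.6, 1.8]
grip_width: 0.482
finger_force: 30.2
```

```bash
python3 st.py
```

```text
t 13.0667 p [ 0.5168 -0.0667  0.1161] y ang 100.89 q [ 38.   25.9 -43.1  99.5  19.7  62.4  89.3] F [-1.8  0.6  1.8] M [ 0.21   0.267 -0.112] 0.4816568119517894 30.2232563495636
```

>>> drive_tool(hand=[-0.2,-0.2,-0.2,-0.2,-0.2,-0.2,-0.2,-0.2], delta_pos=[[0,0,0],[0,0,0],[0,0,0],[0,0,0],[0,0,0],[0,0,0],[0,0,0],[0,0,0]], twist=[[0,0,6],[0,0,6],[0,0,6],[0,0,6],[0,0,6],[0,0,6],[0,0,6],[0,0,6]])

```text
time: 13.73
eef_pos: [0.5173, -0.0646, 0.116]
tool_rot: [[-0.798, 0.602, 0.0], [0.602, 0.798, 0.004], [0.002, 0.003, -1.0]]
contact_force: [0.4, 4.1, 2.3]
grip_width: 0.485
finger_force: 30.3
```

```bash
python3 st.py
```

```text
t 13.7333 p [ 0.5173 -0.0646  0.116 ] y ang 52.96 q [ 30.5  23.4 -32.7  99.8  14.   61.   46.1] F [0.4 4.1 2.3] M [0.889 0.103 0.086] 0.4851984590038086 30.293245911598206
```

>>> drive_tool(hand=[-0.2,-0.2,-0.2,-0.2,-0.2,-0.2,-0.2,-0.2], delta_pos=[[0,0,0],[0,0,0],[0,0,0],[0,0,0],[0,0,0],[0,0,0],[0,0,0],[0,0,0]], twist=[[0,0,6],[0,0,6],[0,0,6],[0,0,6],[0,0,6],[0,0,6],[0,0,6],[0,0,0]])

```text
time: 14.4
eef_pos: [0.5189, -0.0636, 0.116]
tool_rot: [[-0.192, 0.981, 0.004], [0.981, 0.192, 0.005], [0.004, 0.004, -1.0]]
contact_force: [3.0, 4.8, -0.5]
grip_width: 0.48
finger_force: 30.5
```

```bash
python3 st.py
```

```text
t 14.4 p [ 0.5189 -0.0636  0.116 ] y ang 11.09 q [ 24.   21.9 -24.1  99.9   9.8  60.    7.7] F [ 3.   4.8 -0.5] M [ 1.022 -0.593 -0.041] 0.4799340376848326 30.494358837604523
```

The TCP reading orbited as the lens turned, so I gripped about 2.7 mm off-axis along tool x. The side force is only about 5 N, which the locked carriage holds. I'll relax the load, open, recentre and regrip.

>>> drive_tool(hand=[-0.2,-0.2,-0.2], delta_pos=[[0.0017,0.001,0],[0.0017,0.001,0],[0,0,0]], twist=[[0,0,0],[0,0,0],[0,0,0]])

```text
time: 14.65
eef_pos: [0.519, -0.0634, 0.116]
tool_rot: [[-0.192, 0.981, 0.001], [0.981, 0.192, 0.0], [0.0, 0.001, -1.0]]
contact_force: [1.4, 2.5, -0.0]
grip_width: 0.482
finger_force: 30.6
```

```bash
python3 st.py
```

```text
t 14.65 p [ 0.519  -0.0634  0.116 ] y ang 11.07 q [ 23.8  22.  -24.   99.8  10.1  60.2   7.3] F [ 1.4  2.5 -0. ] M [ 0.38  -0.373  0.002] 0.48163220309663973 30.641983151435852
```

>>> drive_tool(hand=[0.13,0.13,0.13], delta_pos=[[0,0,0],[0,0,0],[0,0,0]], twist=[[0,0,0],[0,0,0],[0,0,0]])

```text
time: 14.9
eef_pos: [0.5179, -0.0649, 0.1157]
tool_rot: [[-0.189, 0.982, -0.001], [0.982, 0.189, -0.001], [-0.0, -0.001, -1.0]]
contact_force: [0.8, 0.1, 0.4]
grip_width: 0.566
finger_force: 0.0
```

```bash
python3 st.py
```

```text
t 14.9 p [ 0.5179 -0.0649  0.1157] y ang 10.9 q [ 23.8  22.  -23.9  99.9  10.1  60.3   7.3] F [0.8 0.1 0.4] M [0.039 0.042 0.001] 0.5661899758536851 0.0
```

>>> drive_tool(hand=[0.13,0.13,0.05,0.0,-0.05,-0.1,-0.2,-0.2], delta_pos=[[-0.0016,0.0012,0],[0,0,0],[0,0,0],[0,0,0],[0,0,0],[0,0,0],[0,0,0],[0,0,0]], twist=[[0,0,0],[0,0,0],[0,0,0],[0,0,0],[0,0,0],[0,0,0],[0,0,0],[0,0,0]])

```text
time: 15.57
eef_pos: [0.5196, -0.0656, 0.1161]
tool_rot: [[-0.19, 0.982, -0.001], [0.982, 0.19, -0.0], [-0.0, -0.001, -1.0]]
contact_force: [-2.9, 0.1, 3.5]
grip_width: 0.482
finger_force: 30.1
```

>>> drive_tool(hand=[-0.2,-0.2,-0.2,-0.2,-0.2,-0.2], delta_pos=[[0,0,0],[0,0,0],[0,0,0],[0,0,0],[0,0,0],[0,0,0]], twist=[[0,0,6],[0,0,6],[0,0,6],[0,0,6],[0,0,4],[0,0,0]])

```text
time: 16.07
eef_pos: [0.5198, -0.0656, 0.1161]
tool_rot: [[0.294, 0.956, -0.0], [0.956, -0.294, -0.001], [-0.001, -0.0, -1.0]]
contact_force: [-1.8, -0.3, 3.2]
grip_width: 0.478
finger_force: 30.0
```

```bash
python3 st.py
```

```text
t 16.0667 p [ 0.5198 -0.0656  0.1161] y ang -17.13 q [ 19.5  21.5 -18.3  99.8   7.6  60.  -18.5] F [-1.8 -0.3  3.2] M [-0.186  0.421 -0.049] 0.47802435034137597 30.023396909236908
```

>>> drive_tool(hand=[-0.2,-0.2,-0.2,-0.2,-0.2], delta_pos=[[0,0,0],[0,0,0],[0,0,0],[0,0,0],[0,0,0]], twist=[[0,0,4],[0,0,4],[0,0,4],[0,0,0],[0,0,0]])

```text
time: 16.48
eef_pos: [0.5199, -0.0656, 0.116]
tool_rot: [[0.483, 0.876, -0.0], [0.876, -0.483, -0.001], [-0.001, 0.0, -1.0]]
contact_force: [-1.8, -0.6, 3.6]
grip_width: 0.482
finger_force: 30.0
```

```bash
python3 st.py
```

```text
t 16.4833 p [ 0.5199 -0.0656  0.116 ] y ang -28.89 q [ 17.8  21.2 -16.   99.8   6.7  59.9 -29.4] F [-1.8 -0.6  3.6] M [-0.266  0.355  0.042] 0.4819911637043006 30.041189789772034
```

>>> drive_tool(hand=[-0.2,-0.2,-0.2,-0.2], delta_pos=[[0,0,0],[0,0,0],[0,0,0],[0,0,0]], twist=[[0,0,3],[0,0,3],[0,0,0],[0,0,0]])

```text
time: 16.82
eef_pos: [0.5202, -0.0653, 0.116]
tool_rot: [[0.571, 0.821, 0.001], [0.821, -0.571, -0.001], [-0.0, 0.001, -1.0]]
contact_force: [-1.3, -2.2, 2.1]
grip_width: 0.479
finger_force: 30.1
```

```bash
python3 st.py
```

```text
t 16.8167 p [ 0.5202 -0.0653  0.116 ] y ang -34.79 q [ 16.9  21.1 -14.9  99.9   6.2  59.8 -34.9] F [-1.3 -2.2  2.1] M [-0.246  0.283  0.821] 0.47896290528545893 30.074215829372406
```

The torque rose to 0.82 N·m at yaw −34.8°, so the lens is home, where I predicted. Now I back off 90° anticlockwise plus about 1° of wind-up, with a firmer grip.

>>> drive_tool(hand=[-0.2,-0.2,-0.2,-0.2,-0.2,-0.2,-0.2,-0.2], delta_pos=[[0,0,0],[0,0,0],[0,0,0],[0,0,0],[0,0,0],[0,0,0],[0,0,0],[0,0,0]], twist=[[0,0,0],[0,0,-6],[0,0,-6],[0,0,-6],[0,0,-6],[0,0,-6],[0,0,-6],[0,0,-6]], grip_force=45)

```text
time: 17.48
eef_pos: [0.5196, -0.0651, 0.1161]
tool_rot: [[-0.125, 0.992, -0.001], [0.992, 0.125, 0.001], [0.001, -0.001, -1.0]]
contact_force: [-2.8, 0.5, 3.7]
grip_width: 0.478
finger_force: 45.2
```

```bash
python3 st.py
```

```text
t 17.4833 p [ 0.5196 -0.0651  0.1161] y ang 7.16 q [ 23.2  22.1 -23.1  99.6   9.7  60.4   4. ] F [-2.8  0.5  3.7] M [-0.111  0.576  0.008] 0.4776926897866906 45.216912031173706
```

>>> drive_tool(hand=[-0.2,-0.2,-0.2,-0.2,-0.2,-0.2,-0.2,-0.2], delta_pos=[[0,0,0],[0,0,0],[0,0,0],[0,0,0],[0,0,0],[0,0,0],[0,0,0],[0,0,0]], twist=[[0,0,-6],[0,0,-6],[0,0,-6],[0,0,-6],[0,0,-6],[0,0,-6],[0,0,-6],[0,0,-6]])

```text
time: 18.15
eef_pos: [0.5189, -0.0655, 0.1162]
tool_rot: [[-0.821, 0.571, -0.002], [0.571, 0.821, 0.0], [0.002, -0.001, -1.0]]
contact_force: [-3.6, -1.3, 4.6]
grip_width: 0.477
finger_force: 45.3
```

>>> drive_tool(hand=[-0.2,-0.2,-0.2], delta_pos=[[0,0,0],[0,0,0],[0,0,0]], twist=[[0,0,-1],[0,0,0],[0,0,0]])

```text
time: 18.4
eef_pos: [0.5189, -0.0655, 0.1162]
tool_rot: [[-0.828, 0.561, -0.002], [0.561, 0.828, 0.0], [0.002, -0.001, -1.0]]
contact_force: [-4.0, -1.9, 5.6]
grip_width: 0.475
finger_force: 45.4
```

```bash
python3 st.py; python3 lens.py wrist; python3 -c "
import cv2,glob,os
f=max(glob.glob('pics/L_wrist*'),key=os.path.getmtime); print(f)
im=cv2.imread(f)[130:400,170:470]; cv2.imwrite('pics/d.png',cv2.resize(im,None,fx=2.2,fy=2.2,interpolation=cv2.INTER_CUBIC))"
```

```text
t 18.4 p [ 0.5189 -0.0655  0.1162] y ang 55.88 q [ 30.7  23.8 -33.1  99.4  14.5  61.3  48.6] F [-4.  -1.9  5.6] M [-0.21   0.805  0.04 ] 0.475300543042156 45.39883732795715
wrist bar ((557.6450805664062, 32.79704284667969), (56.918697357177734, 14.779230117797852), 65.33781433105469)
wrist lens circ 510.0 -66.5 48.1 mean [ 0.5148 -0.0652] shift tool [ 0.0036 -0.002   0.0162]
pics/L_wrist_18.40.png
```

View pics/d.png

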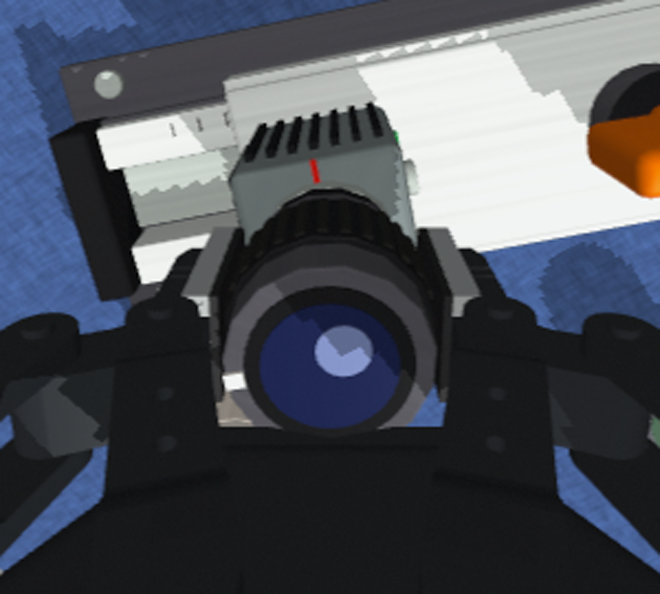

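The red mark is at (315,170), pointing about 12–15° left of up. The white line is at (235,383), just below left of the lens centre near (330,362), a quarter turn anticlockwise of the mark to within a few degrees. The knob bar is still at 65.3°, and the lens is firmly gripped with small side forces. Handing in.

```bash
python3 -c "
from cell import hand_in
print(hand_in())"
```

```text
the job is handed in; nothing more can be done
None
```

The knob is tight against its stop and the carriage is locked. The lens was screwed home, then backed off a quarter turn (within a few degrees by the white line), and the gripper is still holding it there; I handed in at 18 s and have no verdict.

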